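Close the sample case: inner flap down, then the cover

TASK

The grey sample case stands open, with its white inner flap upright. With your fingertips, first push the flap down flat over the jars and only then swing the hinged cover over and press it fully shut. Do not drag the case about, pick nothing up, and leave everything else on the table standing where it is.

Things in the scene. Friction and masses are not known exactly. Their poses are not given: they have to be found in the camera images.
- case: Open grey plastic sample case, loose on the table, 280 (own x) x 200 (own y) x 75 mm high without the cover, walls 6 mm, 2 to 3.2 kg. Origin: centre of its underside, on the table; own z is up. The cover is hinged along its +y side, the white flap along its -y side. It slides if pushed with more than about 12 N sideways. Its own x points away from the robot (within 0.45 rad), so seen from the robot the cover is on the left and the flap on the right.
- flap (a joint): Angle of the white inner flap (rad): 0 = lying flat inside the case (13 mm below the rim), 1.57 = upright, stop at 1.65. Starts at 1.3 to 1.6. Rubbing hinge: it stays at whatever angle it is left, and needs about 0.03 to 0.15 N m to turn. While it is upright it is in the way of the cover.
- flap_hinge (a point): Middle of the flap's hinge line, which runs along the case's x: 88 mm to the case's -y side of its centre, 60 mm above the table. The flap is a plate 256 mm wide (along the hinge), reaching 150 mm from the hinge, 5 mm thick, centred on the hinge plane. From upright its free edge swings towards the case's +y and down.
- flap_edge (a point): Middle of the flap's free edge, 150 mm from its hinge, in the middle of its thickness.
- cover (a joint): Angle of the grey cover (rad): 0 = fully shut on the rim, 1.57 = upright, stop at 1.95. Starts at 1.6 to 1.85 (leaning outwards). Stiff hinge of 0.38 N m: the cover stays at whatever angle it is left, does not fall shut, and must be pushed all the way.
- cover_hinge (a point): Middle of the cover's hinge line, along the case's x: 100 mm to the case's +y side of its centre, 75.5 mm above the table. The cover is a plate 280 mm wide (along the hinge), reaching 200 mm from the hinge and 10 mm thick; its inner face lies in the hinge plane, its outer face (the top when shut, with 2 mm ribs) is 10 mm beyond. From upright its free edge swings towards the case's -y and down.
- cover_edge (a point): Middle of the cover's free edge, 200 mm from its hinge, in the middle of its thickness.
- syringe_cup: Bystander: clear cup of syringes, 72 mm across, 141 mm high, beside the case. Origin: centre of its underside.
- cup_stack: Bystander: stack of clear cups, 76 mm across, 137 mm high, beside the case. Origin: centre of its underside.
- spray: Bystander: small white bottle, 56 mm across, 120 mm high, beside the case. Origin: centre of its underside.
- water: Bystander: large water bottle, 84 mm across, 235 mm high, at the left of the table, beyond the things round the case. Origin: centre of its underside.
- marker: Bystander: marker pen lying on the table, 130 mm long along its own x, 17 mm thick. Origin: under its middle.
- tweezers: Bystander: steel tweezers lying on the table, 170 mm long along their own x, 4 mm high. Origin: under their middle.
- jar0: Small capped sample jar standing in the near pocket of the case (own x -85 mm), 32 mm across, 44 mm high; its top is 10 mm below the folded-down flap. Must stay in its pocket. Origin: centre of its underside.
- jar1: Small capped sample jar standing in the middle pocket of the case (own x 0 mm), 32 mm across, 44 mm high; its top is 10 mm below the folded-down flap. Must stay in its pocket. Origin: centre of its underside.
- jar2: Small capped sample jar standing in the far pocket of the case (own x +85 mm), 32 mm across, 44 mm high; its top is 10 mm below the folded-down flap. Must stay in its pocket. Origin: centre of its underside.
Not all that is in view belongs to the job. What is shaped like the jar2 but blue is not meant.

How it is judged:
By the outcome, as a careful person would: the job done as asked, in the order asked, and still so for the second after the job is handed in, with the robot touching nothing.
It also fails if it takes over 58 s, if anything falls off the work surface, if the arm or the gripper's body presses on something with over 40 N, if the wrist force passes 120 N, or if a joint passes its speed limit or range.

ROBOT

A 7-joint arm with a two-finger parallel gripper is mounted at the origin on the work surface. World frame = base frame: x ahead of the robot, y to its left, z up, the work surface at z = 0. Lengths are in m, angles in rad, forces in N, time in s.
With the tool pointing down it reaches from about 0.4 to 0.875 m from the base axis. Payload 19.3 kg.
Tool frame: the origin (TCP) lies at the very end of the fingers, on their centre line; the grasp point (between the pads) lies bot.tcp_to_grasp behind it (bot.tcp_to_grasp is the distance from the TCP to the grasp point, in m); z points along the fingers, y is the direction in which the jaws open and shut (so a half turn about z gives the same grasp; the last joint's range is limited). The gripper opens to 85 mm and grips with 20 to 120 N. Pads are 22 mm wide; open, the fingers measure 114 mm over their backs; the gripper's body (76 mm by 85 mm) begins 54 mm behind the grasp point. The pads swing forward as they close: fully open they stand 13 mm farther back than shut.
Start: joints at [1.114, 0.521, -0.036, 1.599, 0.021, 1.021, -0.113], TCP at [0.236, -0.579, 0.231] pointing down, gripper open.
Joint ranges: [-2.91, 2.91], [-0.3, 2.13], [-1.5, 1.42], [0.17, 2.43], [-1.26, 4.41], [0.16, 1.93], [-2.52, 2.52]. Speed limits (rad/s): [1.89, 1.89, 2.39, 2.39, 3.01, 3.01, 3.01].

INTERFACE

Orientations are given as [roll, pitch, yaw] about the fixed x, y, z axes, in that order (R = Rz(yaw) Ry(pitch) Rx(roll)).
In Python, from workcell import bot gives the robot as it stands.
- The arm moves only by the tool servo_tool, never from a script. Its argument "targets" is a list of rows, each a list of 2 entries, a list of its own where there are three numbers: the shift along the tool's x, y, z in units of 0.05 m (1.0 is 0.05 m), then the turn about the tool's z in units of 5 degrees (1.0 is 5 degrees). A call has 1 to 12 rows; each row shifts and turns the commanded pose from where the row before left it, along the tool's axes as they then stand; what a row does not reach is not made up. A row lasts 1/8 s, in which the tool goes at most 62.5 mm and 10.7 degrees, less where a joint would pass 70% of its speed; a pose out of reach is approached as far as the arm can. A call with a number of a shift or a turn outside -1 to 1 is refused whole. A call with a gripper value outside its range is refused whole. "gripper" is the opening, from -1 (shut) to 1 (fully open), so that 0 is half open, set as the call begins (left out, the last holds). The fingers move at their own pace and stop on an object; "newtons" is the grip in N (left out, the last holds). Time passes only in rows, so rows that do not move let the fingers close. It gives the time, the measured TCP pose, the force and the opening at its end, in the units of the state.
- bot.observe(): the state, without advancing time (a new reading comes with each control period).
- bot.grab_frame(name): name is "scene" or "top" or "wrist"; returns the picture (480x640x3 uint8, blue, green, red); there is no depth.
- bot.get_calibration(name): a dict with "fx", "fy", "cx", "cy" (pixels), "k1" (the pictures are not rectified: a ray, as slopes to the right and down, at radius r is drawn at 1 + k1 r^2 times it, then the intrinsics apply), "pose" (4x4, takes a point from camera to world coordinates). Camera axes: x right, y up, looking along -z (the intrinsics and any distortion apply to the point x, -y, -z); pixel columns grow to the right and rows downward; lengths in m; the calibration is good to about 2 mm. A picture is of the moment at which its call begins: read the wrist's pose just before it. get_calibration takes no time and is no camera call; for the wrist camera it gives the pose at the moment of the call.
- bot.job_done(): hands the job in, once; it reports no verdict.
The state is a dict: "clock": time; "qpos": joint angles; "qd": joint speeds; "joint_efforts": joint torques, N m; "position": TCP position; "tool_rot": TCP orientation; "force": force on the tool from outside, world axes, zero at the start; "moment": the same for the moment, N m; "grip_width": finger opening in m.
Only numpy, scipy, OpenCV 4.12 (cv2) and the standard library are available. Lean on these libraries where they do the work, as an engineer would, in place of code of your own. Each camera call takes 0.05 s, during which the arm holds its last target.

## Working session

There is one attempt and no reset: what is moved stays moved. The work goes in short steps, Python scripts to look and compute and a tool call to move; the robot and the scene stay as the last step left them, time stands still between calls to the robot, and variables do not carry over. Pictures are saved under pics/ and viewed, and the job is handed in when it is done.

Besides the shell and the picture viewer there is one more tool, called after "Emit:" in YAML: its name, and indented under it one key for each argument. servo_tool: Moves the arm, as the interface text tells. Its arguments: {"type":"object","properties":{"targets":{"type":"array","items":{"type":"array"}},"gripper":{"type":"number"},"newtons":{"type":"number"}},"required":["targets"]}

```bash
mkdir -p pics; ls
python3 - <<'E'
from workcell import bot
import cv2
print(bot.observe(), bot.tcp_to_grasp)
for n in ("scene","top"):
    cv2.imwrite(f"pics/{n}0.png",bot.grab_frame(n)); c=bot.get_calibration(n); print(n,c)
E
```

```text
pics
{'clock': 0.0, 'qpos': array([ 1.11383833,  0.52202215, -0.03636351,  1.5999644 ,  0.02122877,
        1.02110452, -0.112788  ]), 'qd': array([-1.77761289e-03,  9.59580359e-04,  6.46467153e-05,  6.45171369e-05,
       -2.15541103e-03, -1.26895146e-03, -6.05216551e-05]), 'joint_efforts': array([-2.20046513e-04, -9.27111769e+01,  1.98063187e+00, -3.69933450e+01,
        1.79886434e-02,  8.05425108e-03,  5.67776840e-05]), 'position': array([ 0.2356014 , -0.57854842,  0.23073588]), 'tool_rot': array([-3.14048349e+00,  8.50517623e-05,  3.86805642e-01]), 'force': array([-0.27914829,  0.6689252 ,  0.17838413]), 'moment': array([-0.00573009,  0.01618013,  0.02219933]), 'grip_width': 0.08534059578837398} 0.0187
scene {'fx': 504.84861205186195, 'fy': 504.84861205186195, 'cx': 311.50708185705724, 'cy': 244.84007489110326, 'k1': 0.012450815390920522, 'pose': array([[-0.42070888, -0.72692458,  0.54275657,  1.13075843],
       [ 0.90709125, -0.32799135,  0.26383166,  0.35059121],
       [-0.01376626,  0.60332606,  0.79737579,  0.8900369 ],
       [ 0.        ,  0.        ,  0.        ,  1.        ]])}
top {'fx': 549.438434511829, 'fy': 549.438434511829, 'cx': 318.0584404176732, 'cy': 245.98453121059396, 'k1': -0.10002636062487286, 'pose': array([[ 0.01437693,  0.98694778, -0.16039761,  0.39706908],
       [-0.9998901 ,  0.01477098,  0.00126458,  0.1036876 ],
       [ 0.0036173 ,  0.1603618 ,  0.98705167,  1.08078311],
       [ 0.        ,  0.        ,  0.        ,  1.        ]])}
```

View pics/scene0.png

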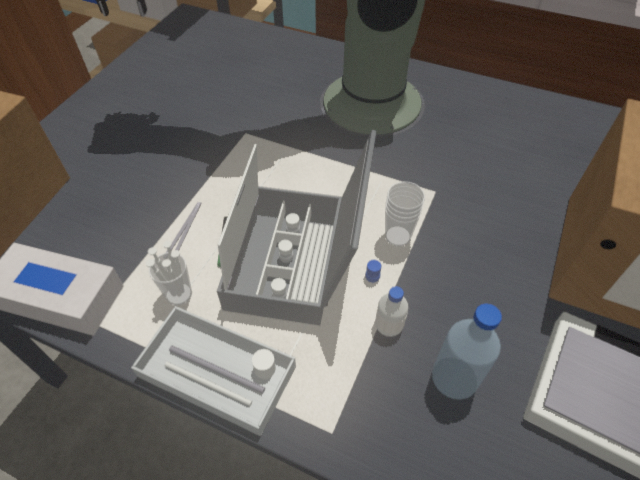

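View pics/top0.png

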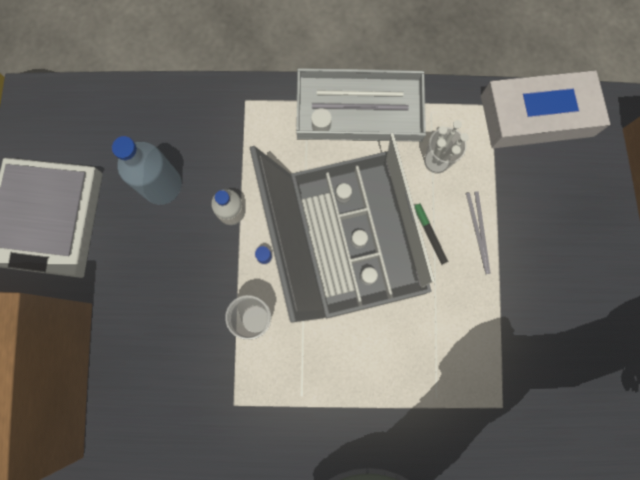

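The case is at about top (350,235) px and scene (290,250) px, with the cover on the +y side and the flap on the −y side. A blue jar lookalike stands outside at top (263,254). I'll enlarge both views to measure corners.

Run:
```python
import cv2
a=cv2.imread('pics/top0.png')[125:335,240:450]; cv2.imwrite('pics/top0c.png',cv2.resize(a,None,fx=2.8,fy=2.8,interpolation=cv2.INTER_CUBIC))
a=cv2.imread('pics/scene0.png')[130:330,200:400]; cv2.imwrite('pics/scene0c.png',cv2.resize(a,None,fx=3,fy=3,interpolation=cv2.INTER_CUBIC))
```

```text
(no output)
```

View pics/top0c.png

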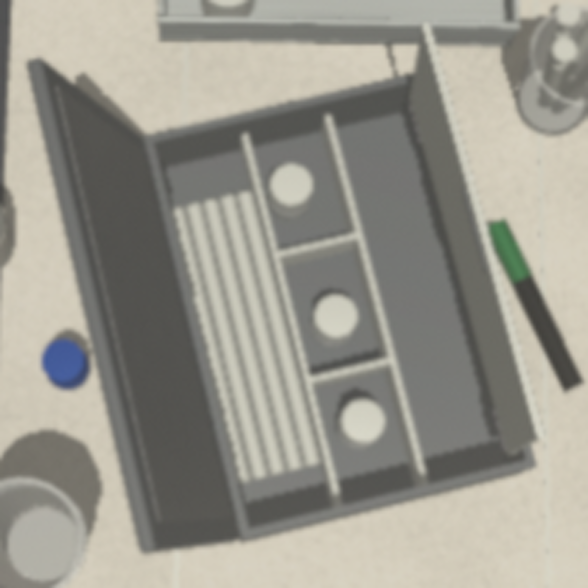

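View pics/scene0c.png

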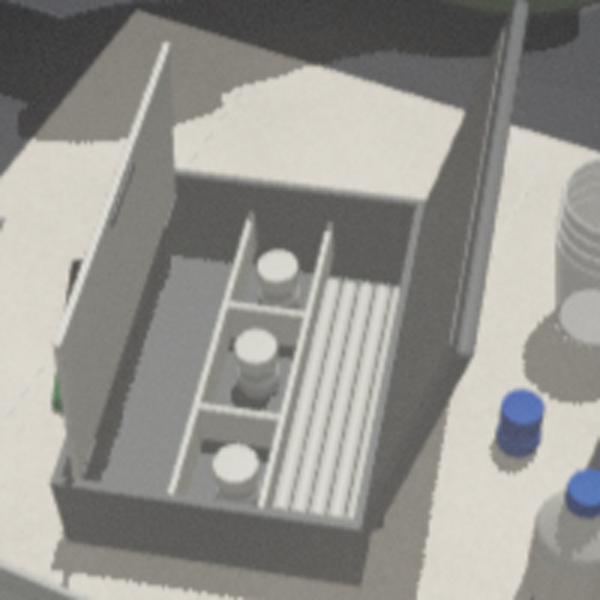

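```bash
cat > h.py <<'E'
import numpy as np
from scipy.optimize import least_squares
def proj(c,P):
    P=np.atleast_2d(P);T=np.linalg.inv(c['pose']);q=P@T[:3,:3].T+T[:3,3]
    s=np.c_[q[:,0]/-q[:,2],-q[:,1]/-q[:,2]];r2=(s**2).sum(1,keepdims=True)
    s=s*(1+c['k1']*r2)
    return s*[c['fx'],c['fy']]+[c['cx'],c['cy']]
def ray(c,uv,z):
    s=(np.array(uv,float)-[c['cx'],c['cy']])/[c['fx'],c['fy']];d=s.copy()
    for _ in range(10): d=s/(1+c['k1']*(d@d))
    v=c['pose'][:3,:3]@[d[0],-d[1],-1];o=c['pose'][:3,3]
    return o+v*(z-o[2])/v[2]
def loc(p,x,y,z):
    c,s=np.cos(p[2]),np.sin(p[2]);return np.array([p[0]+c*x-s*y,p[1]+s*x+c*y,z])
def flap(p,x,r,n=0,a=None):   # r from hinge, n normal offset (toward outside/upper when flat)
    a=p[3] if a is None else a
    return loc(p,x,-.088+r*np.cos(a)-n*np.sin(a),.060+r*np.sin(a)+n*np.cos(a))
def cover(p,x,r,n=.005,a=None):
    a=p[4] if a is None else a
    return loc(p,x,.100-r*np.cos(a)+n*np.sin(a),.0755+r*np.sin(a)+n*np.cos(a))
E
python3 - <<'E'
from h import *
from workcell import bot
C={n:bot.get_calibration(n) for n in('top','scene')}
t=lambda u,v:('top',u/2.8+240,v/2.8+125)
s=lambda u,v:('scene',u/3+200,v/3+130)
obs=[(t(147,137),'r',.14,.1),(t(243,538),'r',-.14,.1),(t(535,463),'r',-.14,-.1),
(s(362,525),'r',.14,.1),(s(55,485),'r',.14,-.1),(s(176,172),'r',-.14,-.1),(s(424,200),'r',-.14,.1),
(t(427,27),'f',.128,0),(t(535,440),'f',-.128,0),(s(62,342),'f',.128,0),(s(167,45),'f',-.128,0),
(t(37,65),'c',.14,0),(t(146,550),'c',-.14,0),(s(465,352),'c',.14,0),(s(520,3),'c',-.14,0)]
def pt(p,o):
    return loc(p,o[2],o[3],.075) if o[1]=='r' else flap(p,o[2],.15) if o[1]=='f' else cover(p,o[2],.2)
def f(p): return np.concatenate([proj(C[o[0][0]],pt(p,o))[0]-o[0][1:] for o in obs])
r=least_squares(f,[.5,.03,.2,1.45,1.7],loss='soft_l1')
p=r.x;print(p.round(4));np.save('p.npy',p)
for o,e in zip(obs,f(p).reshape(-1,2).round(1)):print(o[0][0],o[1:],e)
print('flap edge',flap(p,0,.15),'cover edge',cover(p,0,.2), cover(p,.14,.2),cover(p,-.14,.2))
# bystanders: top-centres in top view
for n,uv,z in(('spray cap',(222,197),.12),('cupstack top',(244,317),.137),('cupstack base',(257,320),.01),('blue jar',(263,254),.044),('syringe base',(436,160),.0),('water cap',(123,148),.235)):
    w=ray(C['top'],uv,z);d=w[:2]-p[:2];c_,s_=np.cos(p[2]),np.sin(p[2]);print(n,w.round(3),'case',(c_*d[0]+s_*d[1]).round(3),(-s_*d[0]+c_*d[1]).round(3))
E
```

```text
[0.5886 0.0242 0.2537 1.4823 1.8156]
top ('r', 0.14, 0.1) [-1.7 -0.3]
top ('r', -0.14, 0.1) [-0.7  0.9]
top ('r', -0.14, -0.1) [0.5 1.5]
scene ('r', 0.14, 0.1) [-0.3  1.4]
scene ('r', 0.14, -0.1) [-1.7 -1. ]
scene ('r', -0.14, -0.1) [-5.5 -2.2]
scene ('r', -0.14, 0.1) [ 0.8 -0.4]
top ('f', 0.128, 0) [-1.9 -1.2]
top ('f', -0.128, 0) [ 0.9 -0.4]
scene ('f', 0.128, 0) [-0.7  0.8]
scene ('f', -0.128, 0) [ 1.1 -1.1]
top ('c', 0.14, 0) [-1.4 -2.8]
top ('c', -0.14, 0) [1.1 1.2]
scene ('c', 0.14, 0) [-0.3  0.5]
scene ('c', -0.14, 0) [ 0.8 -1.9]
flap edge [ 0.60731368 -0.04819391  0.20941355] cover edge [0.55007316 0.17258111 0.26832469] [0.68559234 0.20771728 0.26832469] [0.41455397 0.13744494 0.26832469]
spray cap [0.64  0.277 0.12 ] case 0.113 0.232
cupstack top [0.426 0.227 0.137] case -0.107 0.238
cupstack base [0.424 0.218 0.01 ] case -0.11 0.229
blue jar [0.548 0.207 0.044] case 0.007 0.187
syringe base [ 0.756 -0.138  0.   ] case 0.121 -0.199
water cap [0.692 0.423 0.235] case 0.2 0.36
```

Fit residuals are about 1–2 px. The one outlier is a rim corner hidden by the flap. Case at (0.589, 0.024), yaw 0.254, flap 1.48, cover 1.82, all within the stated ranges. I'll shut the fingers, line the tool up with the case, and move to the flap's outer side.

Emit:
servo_tool:
  targets:
    - [[0,0,0],0.8]
    - [[0,0,0],0.7]
    - [[0.95,-0.7,0],0]
    - [[0.95,-0.7,0],0]
    - [[0.95,-0.7,0],0]
    - [[0.95,-0.7,0],0]
    - [[0.95,-0.7,0],0]
    - [[0.95,-0.7,0],0]
    - [[0.95,-0.7,0],0]
    - [[0.95,-0.7,0],0]
    - [[0.9,-0.7,0],0]
    - [[0.5,-0.4,0],0]
  gripper: -1

```text
clock: 1.6
position: [0.5876, -0.1378, 0.2309]
tool_rot: [-3.141, 0.0, 0.259]
force: [-0.6, -0.2, 0.1]
grip_width: 0.0002
```

```bash
cat >> h.py <<'E'
def st(img=None):
    from workcell import bot; import cv2
    o=bot.observe();p=np.load('p.npy');w=o['position'];d=w[:2]-p[:2];c,s=np.cos(p[2]),np.sin(p[2])
    F=o['force']
    print('t',round(o['clock'],2),'case xyz',(c*d[0]+s*d[1]).round(4),(-s*d[0]+c*d[1]).round(4),w[2].round(4),'yaw err',(o['tool_rot'][2]-p[2]).round(3),'F(case)',(c*F[0]+s*F[1]).round(2),(-s*F[0]+c*F[1]).round(2),F[2].round(2),'grip',o['grip_width'].round(3))
    if img:
        a=bot.grab_frame('scene')[80:380,130:530];b=bot.grab_frame('top')[80:380,170:570]
        cv2.imwrite(f'pics/{img}.png',np.vstack([a,b]))
E
python3 -c "from h import *;st('m1')"
```

```text
Traceback (most recent call last):
  File "h.py", line 25, in st
    print('t',round(o['clock'],2),'case xyz',(c*d[0]+s*d[1]).round(4),(-s*d[0]+c*d[1]).round(4),w[2].round(4),'yaw err',(o['tool_rot'][2]-p[2]).round(3),'F(case)',(c*F[0]+s*F[1]).round(2),(-s*F[0]+c*F[1]).round(2),F[2].round(2),'grip',o['grip_width'].round(3))
                                                                                                                                                                                                                                           ^^^^^^^^^^^^^^^^^^^^^
AttributeError: 'float' object has no attribute 'round'
```

```bash
sed -i "s/o\['grip_width'\].round(3)/round(o['grip_width'],3)/" h.py
python3 -c "from h import *;st('m1')"
```

```text
t 1.6 case xyz -0.0416 -0.1565 0.2309 yaw err 0.005 F(case) -0.61 -0.09 0.09 grip 0.0
```

View pics/m1.png

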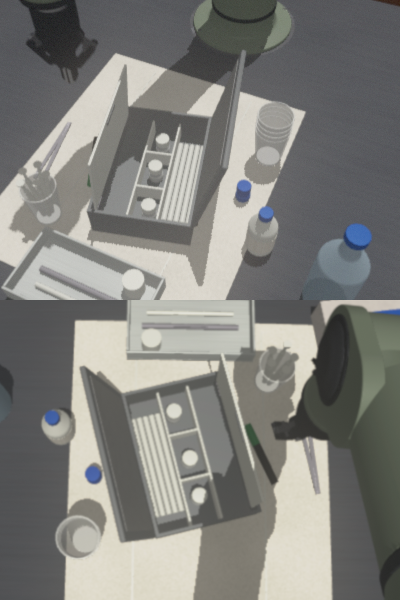

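Run:
```python
from h import *
from workcell import bot
for n,o in(('scene',(130,80)),('top',(170,80))): print(n,proj(bot.get_calibration(n),bot.observe()['position'])[0]-o)
st('m2')
```

```text
scene [72.53643089 81.4133281 ]
top [298.50866755 135.62202559]
t 1.7 case xyz -0.041 -0.1556 0.2307 yaw err 0.007 F(case) -0.67 -0.74 -1.31 grip -0.0
```

View pics/m2.png

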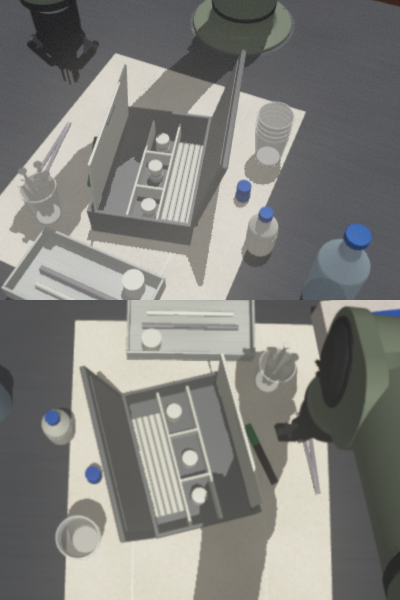

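Run:
```python
import cv2,numpy as np
a=cv2.imread('pics/m2.png')
def mk(c,y,x,n):
    q=cv2.resize(a[c[0]:c[1],c[2]:c[3]],None,fx=4,fy=4,interpolation=cv2.INTER_CUBIC); cv2.drawMarker(q,(int((x-c[2])*4),int((y-c[0])*4)),(0,0,255),0,12); return q
cv2.imwrite('pics/m2c.png',np.hstack([mk((20,120,10,110),81.4,72.5,0),mk((390,490,230,330),435.6,298.5,0)]))
```

```text
(no output)
```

View pics/m2c.png

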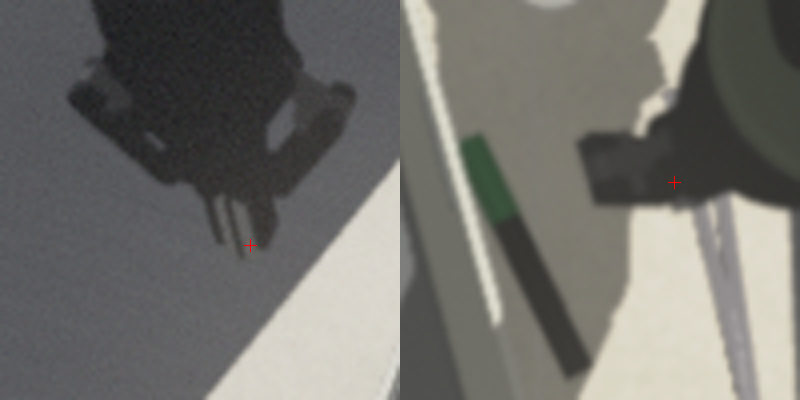

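The marked TCP matches the fingertips. The shut gripper's knuckles stick out about 58 mm in the jaw direction, starting about 45 mm above the tips. I'll turn it a quarter so they lie along the hinge line.

```bash
python3 -c "
from workcell import bot;print(bot.observe()['qpos'].round(2))"
```

```text
[ 0.23  0.49 -0.13  1.66  0.07  1.   -1.24]
```

Emit:
servo_tool:
  targets:
    - [[0,0,0],-1]
    - [[0,0,0],-1]
    - [[0,0,0],-1]
    - [[0,0,0],-1]
    - [[0,0,0],-1]
    - [[0,0,0],-1]
    - [[0,0,0],-1]
    - [[0,0,0],-1]
    - [[0,0,0],-1]

```text
clock: 2.92
position: [0.5855, -0.1424, 0.2313]
tool_rot: [-3.141, 0.001, 1.042]
force: [0.4, -0.2, -0.3]
grip_width: -0.0001
```

```bash
python3 -c "
from h import *;st()
from workcell import bot;print(bot.observe()['qpos'].round(2))"
```

```text
t 2.92 case xyz -0.0447 -0.1605 0.2313 yaw err 0.789 F(case) 0.32 -0.29 -0.31 grip -0.0
[ 0.36  0.5  -0.31  1.65  0.17  1.02 -0.54]
```

Emit:
servo_tool:
  targets:
    - [[0,0,0],-1]
    - [[0,0,0],-1]
    - [[0,0,0],-1]
    - [[0,0,0],-1]
    - [[0,0,0],-1]
    - [[0,0,0],-1]
    - [[0,0,0],-1]
    - [[0,0,0],-1]
    - [[0,0,0],-1]
    - [[0,0,0],0]

```text
clock: 4.18
position: [0.5856, -0.1422, 0.2312]
tool_rot: [-3.141, 0.0, 1.824]
force: [0.6, -1.1, 0.7]
grip_width: -0.0001
```

```bash
python3 -c "
from h import *;st()
from workcell import bot;print(bot.observe()['qpos'].round(2))"
```

```text
t 4.17 case xyz -0.0446 -0.1603 0.2312 yaw err 1.571 F(case) 0.31 -1.26 0.73 grip -0.0
[ 0.48  0.52 -0.5   1.64  0.28  1.05  0.15]
```

Emit:
servo_tool:
  targets:
    - [[0.2,0.5,0],0]
    - [[0.2,0.4,0.3],0]
    - [[0.2,0,0.32],0]
    - [[0.2,0,0.3],0]
    - [[0,0,0],0]

```text
clock: 4.8
position: [0.6186, -0.0901, 0.1839]
tool_rot: [-3.139, -0.001, 1.827]
force: [-0.7, -0.7, 0.4]
grip_width: -0.0001
```

```bash
python3 -c "
from h import *;st()"
```

```text
t 4.8 case xyz 0.0004 -0.1181 0.1839 yaw err 1.574 F(case) -0.91 -0.54 0.4 grip -0.0
```

Emit:
servo_tool:
  targets:
    - [[0.3,0,0],0]
    - [[0.3,0,0.02],0]
    - [[0.3,0,0.08],0]
    - [[0.3,0,0.12],0]
    - [[0.28,0,0.2],0]
    - [[0.28,0,0.22],0]
    - [[0,0,0],0]

```text
clock: 5.68
position: [0.5967, -0.0043, 0.1522]
tool_rot: [-3.14, -0.001, 1.828]
force: [0.6, 0.5, -0.1]
grip_width: 0.0007
```

```bash
python3 -c "
from h import *;st('m3')"
```

```text
t 5.67 case xyz 0.0007 -0.0296 0.1522 yaw err 1.575 F(case) 0.68 0.31 -0.12 grip 0.001
```

View pics/m3.png

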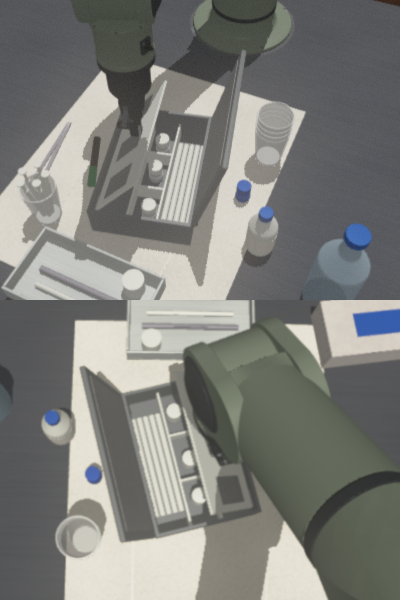

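The flap is going over cleanly, at about 0.9 rad (scene crop (140,150)), and nothing else has been touched. I'll keep going along the arc.

Emit:
servo_tool:
  targets:
    - [[0.2,0,0.28],0]
    - [[0.2,0,0.28],0]
    - [[0.1,0,0.3],0]
    - [[0.1,0,0.3],0]
    - [[0,0,0.25],0]
    - [[0,0,0.2],0]
    - [[0,0,0],0]

```text
clock: 6.65
position: [0.5896, 0.0231, 0.072]
tool_rot: [-3.14, -0.0, 1.826]
force: [-0.4, -0.7, -0.4]
grip_width: -0.0003
```

```bash
python3 -c "
from h import *;st()"
```

```text
t 6.65 case xyz 0.0007 -0.0013 0.072 yaw err 1.573 F(case) -0.59 -0.58 -0.39 grip -0.0
```

Emit:
servo_tool:
  targets:
    - [[0,0,0.08],0]
    - [[0,0,0.06],0]
    - [[0,0,0.06],0]
    - [[0,0,0],0]

```text
clock: 7.15
position: [0.5899, 0.0234, 0.0628]
tool_rot: [3.142, 0.0, 1.827]
force: [0.0, 0.3, -0.3]
grip_width: -0.0
```

```bash
python3 -c "
from h import *;st()"
```

```text
t 7.15 case xyz 0.0011 -0.0011 0.0628 yaw err 1.573 F(case) 0.12 0.29 -0.29 grip -0.0
```

Emit:
servo_tool:
  targets:
    - [[0,0,0.03],0]
    - [[0,0,0.03],0]
    - [[0,0,0],0]

```text
clock: 7.52
position: [0.5902, 0.0234, 0.062]
tool_rot: [3.141, 0.001, 1.827]
force: [-13.1, -2.4, 42.1]
grip_width: 0.0001
```

```bash
python3 -c "
from h import *;st()"
```

```text
t 7.53 case xyz 0.0014 -0.0011 0.062 yaw err 1.573 F(case) -13.31 0.97 42.08 grip 0.0
```

The flap is flat against its stop: the tip is at 62 mm and the force shot up. I'll back off, lift above the cover and check.

Emit:
servo_tool:
  targets:
    - [[0,0,-0.1],0]
    - [[0,0,-0.5],0]
    - [[0,0,-1],0]
    - [[0,0,-1],0]
    - [[0,0,-1],0]
    - [[0,0,-1],0]
    - [[0,0,-0.6],0]
    - [[0,0,0],0]

```text
clock: 8.52
position: [0.5905, 0.0236, 0.322]
tool_rot: [3.138, 0.001, 1.827]
force: [-0.1, 0.6, -1.1]
grip_width: 0.0002
```

```bash
python3 -c "
from h import *;st('m4')"
```

```text
t 8.53 case xyz 0.0018 -0.0011 0.322 yaw err 1.573 F(case) 0.1 0.61 -1.05 grip 0.0
```

View pics/m4.png

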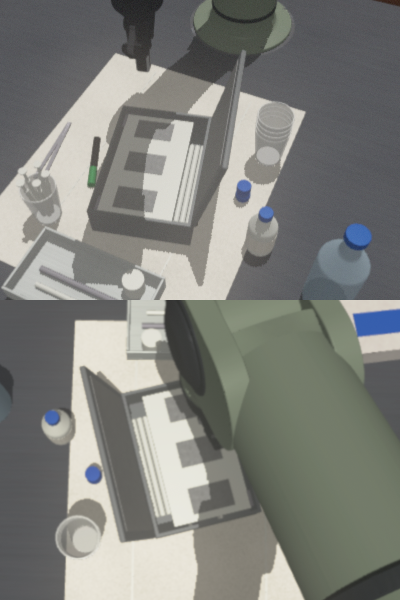

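The flap lies flat over the jars and the case hasn't moved. Now across, above the cover, to its outer side.

Emit:
servo_tool:
  targets:
    - [[0.6,0,0],0]
    - [[0.9,0,0],0]
    - [[0.9,0,0],0]
    - [[0.9,0,0],0]
    - [[0.8,0,0],0]
    - [[0.2,0,0],0]
    - [[0,0,0],0]

```text
clock: 9.5
position: [0.5352, 0.2314, 0.3189]
tool_rot: [-3.14, 0.0, 1.828]
force: [0.3, -0.9, 0.4]
grip_width: -0.0005
```

```bash
python3 -c "
from h import *;st('m5')"
```

```text
t 9.5 case xyz 0.0003 0.214 0.3189 yaw err 1.574 F(case) 0.05 -0.92 0.4 grip -0.0
```

View pics/m5.png

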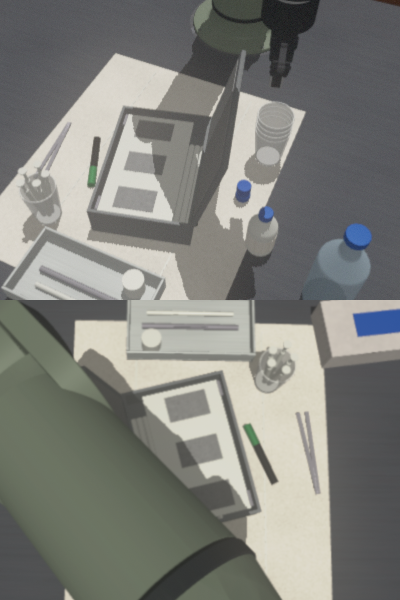

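Emit:
servo_tool:
  targets:
    - [[0,0,0.5],0]
    - [[0,0,0.6],0]
    - [[0,0,0.58],0]
    - [[-0.3,0,0],0]
    - [[-0.3,0,0],0]
    - [[-0.3,0,0],0]
    - [[-0.3,0,0],0]
    - [[0,0,0],0]

```text
clock: 10.6
position: [0.5512, 0.1718, 0.2361]
tool_rot: [3.141, 0.001, 1.825]
force: [0.5, 0.0, -0.2]
grip_width: 0.0001
```

```bash
python3 -c "
from h import *;st('m6')"
```

```text
t 10.6 case xyz 0.0009 0.1523 0.2361 yaw err 1.571 F(case) 0.48 -0.08 -0.2 grip 0.0
```

View pics/m6.png

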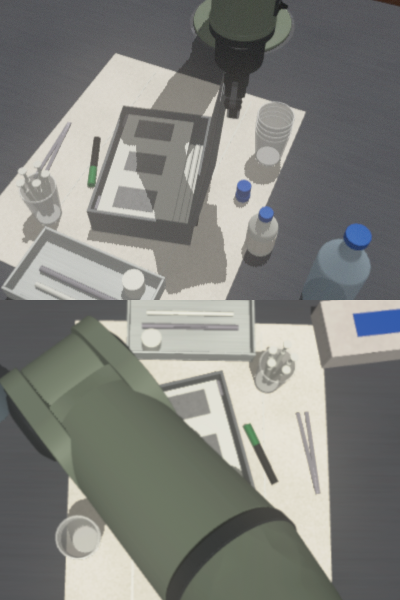

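Contact made. The cover edge at scene crop (222,85) has moved in and the case is still. I'll keep swinging it.

Emit:
servo_tool:
  targets:
    - [[-0.3,0,0],0]
    - [[-0.3,0,0],0]
    - [[-0.3,0,0],0]
    - [[-0.3,0,0],0]
    - [[-0.28,0,0],0]
    - [[-0.3,0,0.08],0]
    - [[-0.3,0,0.1],0]
    - [[-0.3,0,0.14],0]
    - [[0,0,0],0]

```text
clock: 11.82
position: [0.5807, 0.0566, 0.2189]
tool_rot: [-3.14, 0.0, 1.825]
force: [-0.1, -0.3, -1.1]
grip_width: 0.0002
```

```bash
python3 -c "
from h import *;st('m7')"
```

```text
t 11.82 case xyz 0.0006 0.0334 0.2189 yaw err 1.571 F(case) -0.18 -0.28 -1.14 grip 0.0
```

View pics/m7.png

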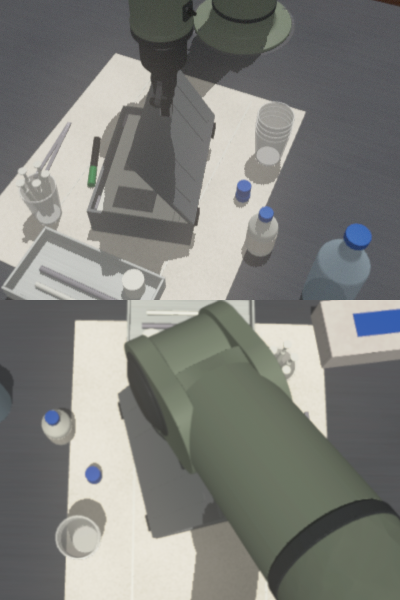

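Emit:
servo_tool:
  targets:
    - [[-0.28,0,0.17],0]
    - [[-0.27,0,0.18],0]
    - [[-0.27,0,0.2],0]
    - [[-0.17,0,0.27],0]
    - [[-0.16,0,0.28],0]
    - [[-0.15,0,0.29],0]
    - [[-0.08,0,0.3],0]
    - [[-0.06,0,0.3],0]
    - [[0,0,0.2],0]
    - [[0,0,0],0]

```text
clock: 13.18
position: [0.5985, -0.0111, 0.1095]
tool_rot: [-3.14, -0.001, 1.827]
force: [-0.1, 0.7, 1.4]
grip_width: 0.0003
```

```bash
python3 -c "
from h import *;st('m8')"
```

```text
t 13.18 case xyz 0.0008 -0.0366 0.1095 yaw err 1.573 F(case) 0.05 0.71 1.35 grip 0.0
```

View pics/m8.png

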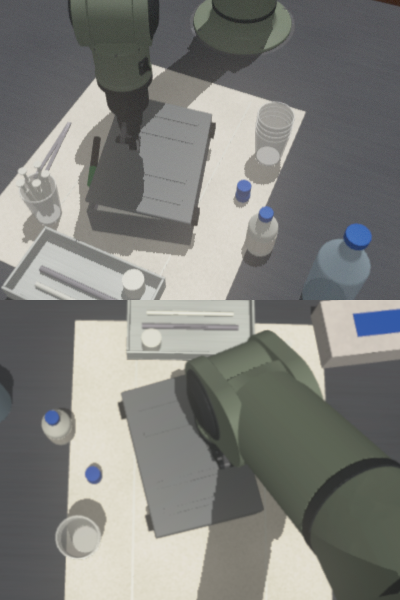

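Nearly shut. The last stage is a slow vertical press near z ≈ 0.0855–0.0875.

Emit:
servo_tool:
  targets:
    - [[0,0,0.2],0]
    - [[0,0,0.16],0]
    - [[0,0,0.04],0]
    - [[0,0,0.03],0]
    - [[0,0,0],0]

```text
clock: 13.9
position: [0.599, -0.0114, 0.0888]
tool_rot: [3.142, -0.0, 1.827]
force: [-0.0, -0.4, 0.0]
grip_width: -0.0002
```

```bash
python3 -c "
from h import *;st()"
```

```text
t 13.9 case xyz 0.0012 -0.037 0.0888 yaw err 1.573 F(case) -0.11 -0.4 0.05 grip -0.0
```

Emit:
servo_tool:
  targets:
    - [[0,0,0.03],0]
    - [[0,0,0.02],0]
    - [[0,0,0],0]

```text
clock: 14.28
position: [0.5989, -0.0114, 0.0863]
tool_rot: [-3.142, -0.0, 1.827]
force: [-0.1, 0.6, -0.1]
grip_width: -0.0001
```

```bash
python3 -c "
from h import *;st()"
```

```text
t 14.28 case xyz 0.0011 -0.037 0.0863 yaw err 1.573 F(case) 0.02 0.6 -0.13 grip -0.0
```

Emit:
servo_tool:
  targets:
    - [[0,0,0.02],0]
    - [[0,0,0.01],0]
    - [[0,0,0],0]

```text
clock: 14.65
position: [0.599, -0.0114, 0.0855]
tool_rot: [3.141, 0.0, 1.827]
force: [-5.1, -0.9, 14.3]
grip_width: 0.0001
```

```bash
python3 -c "
from h import *;st()"
```

```text
t 14.65 case xyz 0.0012 -0.0371 0.0855 yaw err 1.573 F(case) -5.19 0.46 14.27 grip 0.0
```

The top is at 85.5 mm, exactly the shut height, with 14 N of contact. I'll press slightly more, then lift and look.

Emit:
servo_tool:
  targets:
    - [[0,0,0.005],0]
    - [[0,0,0],0]
    - [[0,0,-0.05],0]
    - [[0,0,-0.3],0]
    - [[0,0,-0.8],0]
    - [[0,0,-1],0]
    - [[0,0,-1],0]
    - [[-0.5,0,-1],0]
    - [[-1,0,0],0]
    - [[-1,0,0],0]
    - [[-1,0,0],0]
    - [[-1,0,0],0]

```text
clock: 16.15
position: [0.656, -0.2306, 0.2931]
tool_rot: [3.141, 0.0, 1.827]
force: [0.7, 0.9, 0.8]
grip_width: -0.0
```

Emit:
servo_tool:
  targets:
    - [[-1,0,0],0]
    - [[-1,0,0],0]
    - [[-1,0,0],0]
    - [[0,0,0],0]

```text
clock: 16.65
position: [0.693, -0.3782, 0.2914]
tool_rot: [-3.141, 0.0, 1.822]
force: [-0.0, -0.0, -0.3]
grip_width: -0.0
```

Run:
```python
from h import *
st('m9')
import cv2
from workcell import bot
C={n:bot.get_calibration(n) for n in('top','scene')}
p=np.load('p.npy')
for n in C:
    a=bot.grab_frame(n)
    pts=np.array([loc(p,x,y,.0855) for x,y in((.14,.1),(.14,-.1),(-.14,-.1),(-.14,.1))])
    u=proj(C[n],pts);o=u.min(0).astype(int)-25;e=u.max(0).astype(int)+25
    q=cv2.resize(a[o[1]:e[1],o[0]:e[0]],None,fx=3,fy=3,interpolation=cv2.INTER_CUBIC)
    for z,col in ((.0855,(0,0,255)),):
        cv2.polylines(q,[((u-o)*3).astype(np.int32)],True,col,1)
    cv2.imwrite(f'pics/fin_{n}.png',q[:600,:800]);print(q.shape)
```

```text
t 16.65 case xyz 0.0002 -0.4157 0.2914 yaw err 1.569 F(case) -0.04 -0.03 -0.25 grip -0.0
(657, 576, 3)
(516, 531, 3)
```

View pics/m9.png

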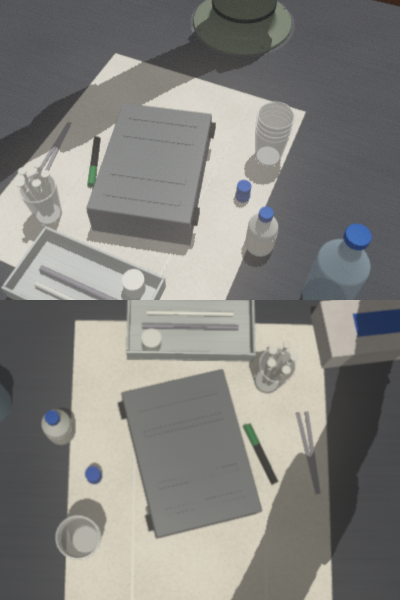

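View pics/fin_top.png

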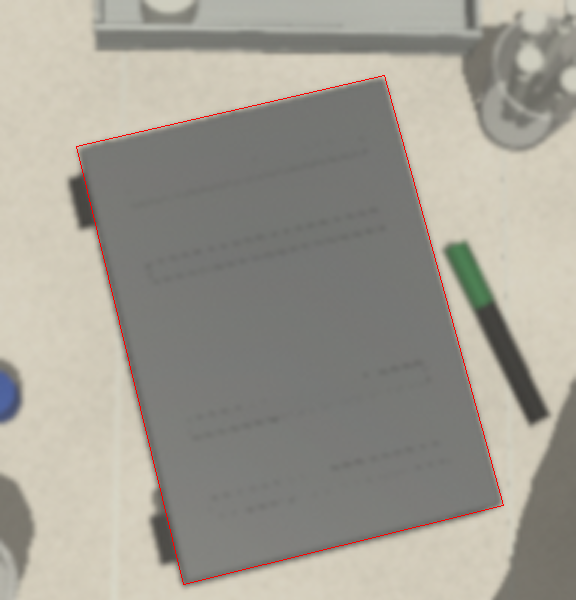

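View pics/fin_scene.png

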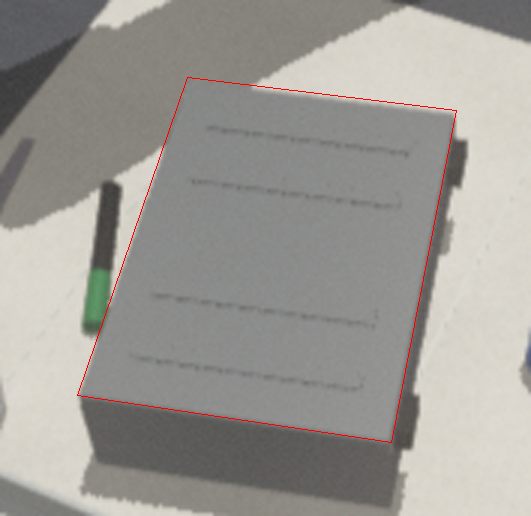

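Both views match the predicted outline of a fully shut cover at the case's original pose, to about 1–2 px. The bystanders are where they started and the robot is clear, so I'll hand it in.

```bash
python3 -c "
from workcell import bot;print(bot.job_done())"
```

```text
the job is handed in; nothing more can be done
None
```

I pushed the flap down flat first, then swung the cover over and pressed it shut, all with closed fingertips. The job was handed in at about 17 s of the 58 s allowed.

- **Flap:** it met its stop with the tip at 62 mm, the expected flat height. The pictures showed it lying flat over the jars before I touched the cover. That press peaked at about 42 N through the fingertips, plus about 13 N sideways. That is higher than I meant; the 40 N limit applies to the arm and gripper body, which touched nothing as far as I could see.
- **Cover:** the last press stopped with the tip at 85.5 mm, exactly the shut height, at about 14 N. I pressed 0.25 mm further before lifting and took no force reading there. In both cameras the predicted shut outline at the original case pose matches to about 1–2 px.
- **Case and bystanders:** by eye, the case had not slid and everything else stood where it was in the final pictures. I compared the bystanders between pictures and did not re-measure them.
- **Not checked:** the jars were hidden once the flap was down, so I have not confirmed they stayed in their pockets.

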